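Sort two bolts by length into their gauge trays

ROBOT

A 6-joint arm with a two-finger parallel gripper is mounted at the origin on the work surface; the furniture and walls round the work are solid. World frame = base frame: x ahead of the robot, y to its left, z up, the work surface at z = 0. Lengths are in mm, angles in rad, forces in N, time in s.
With the tool pointing down it reaches from about 350 to 1000 mm from the base axis. Payload 7.1 kg.
Tool frame: the origin (TCP) lies at the very end of the fingers, on their centre line; the grasp point (between the pads) lies 19 mm behind it; z points along the fingers, y is the direction in which the jaws open and shut (so a half turn about z gives the same grasp; the last joint's range is limited). The gripper opens to 85 mm and grips with 20 to 120 N. Pads are 22 mm wide; open, the fingers measure 114 mm over their backs; the gripper's body (76 mm by 85 mm) begins 54 mm behind the grasp point. The pads swing forward as they close: fully open they stand 13 mm farther back than shut.
Start: joints at [-1.341, 0.423, 1.63, -0, 1.089, -0.019], TCP at [153.92, -605.734, 231.319] pointing down, gripper open.
Joint ranges: [-3, 3], [-0.9, 2.11], [0.09, 2.58], [-1.31, 4.45], [0.11, 2.69], [-2.54, 2.54]. Speed limits (rad/s): [2.39, 2.39, 3.01, 3.14, 3.14, 3.14].

INTERFACE

Orientations are given as a 3x3 rotation matrix whose columns are the frame's x, y, z axes.
In Python, from plant import get_obs, camera, hand_in, spot_in gives the robot as it stands.
- The arm moves only by the tool play_rows, never from a script. Its argument "moves" is a list of rows, each a list of 3 entries, a list of its own where there are three numbers: the shift along the tool's x, y, z in m, then the turn, a rotation vector about the tool's x, y, z in degrees, then the gripper command: -1 is shut, 1 is fully open, values between are in proportion. A call has 1 to 12 rows; each row shifts and turns the commanded pose from where the row before left it, along the tool's axes as they then stand; what a row does not reach is not made up. A row lasts 1/12 s, in which the tool goes at most 41.7 mm and 7.16 degrees, less where a joint would pass 70% of its speed; a pose out of reach is approached as far as the arm can. A call with a gripper value outside its range is refused whole. The fingers move at their own pace and stop on an object; the grip force is fixed at half the most. Time passes only in rows, so rows that do not move let the fingers close. It gives the time, the measured TCP pose, the force and the opening at its end, in the units of the state.
- get_obs(): the state, without advancing time (a new reading comes with each control period).
- camera(name): name is "scene" or "side" or "wrist"; returns a dict with "pixels" (480x640x3 uint8, red, green, blue), "mtx" (3x3 intrinsics, pixels), "extrinsics" (4x4, takes a point from world to camera coordinates); the wrist camera has in their place "tool_from_camera" (4x4, takes a point from camera to tool coordinates, whose origin is the TCP and whose axes are the flange's). Camera axes: x right, y down, z forward; pixel columns grow to the right and rows downward; lengths in mm; the calibration is good to about 2 mm. A picture is of the moment at which its call begins: read the wrist's pose just before it. There is no depth.
- hand_in(): hands the job in, once; it reports no verdict.
Trained networks look in the newest picture that a camera, given by its name, has taken for a name from the list of things; names that differ only in an ending like _2 or _b are one class to them, and where a whole thing is asked for, a point or a joint stands for the part that bears it (a point fixed in the world has none). Each returns a list of dicts, best first, with "score" (0 to 1); they miss things now and then, are a little off and sometimes report something else, mostly with a low value. They report only what shows in the picture. A call takes as long as a camera call. They do not tell look-alikes from the thing itself.
- spot_in(camera, thing): "position" ([column, row] in pixels, amid what is visible of it).
The state is a dict: "time_s": time; "joint_positions": joint angles; "joint_vel": joint speeds; "effort": joint torques, N m; "eef_pos": TCP position; "orientation": TCP orientation; "contact_force": force on the tool from outside, world axes, zero at the start; "moment": the same for the moment, N m; "width": finger opening in mm.
Only numpy, scipy, OpenCV 4.12 (cv2) and the standard library are available. Lean on these libraries where they do the work, as an engineer would, in place of code of your own. Each camera call takes 0.05 s, during which the arm holds its last target.

TASK

Sort the two bright steel bolts by length: lay the long bolt down in the long gauge tray and the short bolt in the short gauge tray. Each bolt must lie flat on the floor of its slot, between the end stops and along the slot (head at either end), and be left there.

Things in the scene. Friction and masses are not known exactly. Their poses are not given: they have to be found in the camera images.
- long_bolt: Long hex-head bolt of plain bright steel lying on its side, 100 mm long overall, about 170 g: shank 16 mm thick, 90 mm long, half threaded; head 10 mm thick, 24 mm across flats. Origin: under mid-length, on the surface it lies on. x: along the bolt to the head (head from x = +40 to +50 mm), near level; z up. Over the origin the shank's centre line is 10 mm up: take it there, across the shank.
- short_bolt: Short hex-head bolt of plain bright steel lying on its side, 60 mm long overall, about 110 g: shank 16 mm thick, 50 mm long, half threaded; head 10 mm thick, 24 mm across flats. Origin: under mid-length, on the surface it lies on. x: along the bolt to the head (head from x = +20 to +30 mm), near level; z up. Over the origin the shank's centre line is 10 mm up: take it there, across the shank.
- long_gauge: Long gauge tray, fixed: aluminium plate 136 x 64 mm with an open-topped slot 120 mm long, 48 mm wide, its floor 5 mm above the bench. End stops 8 mm thick, 22 mm high; side walls 8 mm thick, 18 mm high, only 28 mm in from each stop: the middle 64 mm of each side is open for fingers. Origin: on the bench under the slot's centre; x along the slot, z up. (Toolbox: x < 0.39, y < -0.36.)
- short_gauge: Short gauge tray, fixed: aluminium plate 96 x 64 mm with an open-topped slot 80 mm long, 48 mm wide, its floor 5 mm above the bench. End stops 8 mm thick, 22 mm high; side walls 8 mm thick, 18 mm high, only 14 mm in from each stop: the middle 52 mm of each side is open for fingers. Origin: on the bench under the slot's centre; x along the slot, z up. (Cabinet: x > 0.57, y < -0.3, 0.27 high.)
Mind the look-alikes: they are no part of the job. What is shaped like the long_bolt but red is not meant.

How it is judged:
By the outcome, as a careful person would: the job done as asked, in the order asked, and still so for the second after the job is handed in, with the robot touching nothing.
It also fails if it takes over 67 s, if anything falls off the work surface, if the arm or the gripper's body presses on something with over 40 N, if the wrist force passes 120 N, or if a joint passes its speed limit or range.

## Working session

There is one attempt and no reset: what is moved stays moved. The work goes in short steps, Python scripts to look and compute and a tool call to move; the robot and the scene stay as the last step left them, time stands still between calls to the robot, and variables do not carry over. Pictures are saved under pics/ and viewed, and the job is handed in when it is done.

Besides the shell and the picture viewer there is one more tool, called after "Request:" as name([rows], argument=value, ...), one row to a line, values as JSON. play_rows: Moves the arm, as the interface text tells. Its arguments: {"type":"object","properties":{"moves":{"type":"array"}},"required":["moves"]}

```bash
mkdir -p pics; cat > h.py <<'E'
import numpy as np, cv2
from plant import get_obs, camera, hand_in, spot_in
def save(c,n): cv2.imwrite(f'pics/{n}.png',cv2.cvtColor(np.asarray(c['pixels']),cv2.COLOR_RGB2BGR))
def ext(c,o=None):
    if 'extrinsics' in c: return np.array(c['extrinsics'])
    T=np.eye(4);T[:3,:3]=np.array(o['orientation']).reshape(3,3);T[:3,3]=o['eef_pos']
    return np.linalg.inv(T@np.array(c['tool_from_camera']))
def px2w(c,uv,z,o=None):
    E=ext(c,o);R=E[:3,:3];t=E[:3,3];K=np.array(c['mtx'])
    d=R.T@np.linalg.inv(K)@np.array([uv[0],uv[1],1.]);C=-R.T@t
    return C+d*(z-C[2])/d[2]
def w2px(c,p,o=None):
    E=ext(c,o);q=np.array(c['mtx'])@(E[:3,:3]@np.array(p)+E[:3,3]);return q[:2]/q[2]
E
python3 - <<'E'
from h import *
o=get_obs();print(o)
for n in ['scene','side','wrist']:
    c=camera(n);save(c,n+'0')
    for t,z in [('long_bolt',10),('short_bolt',10),('long_gauge',5),('short_gauge',5)]:
        for r in spot_in(n,t): print(n,t,np.round(r['position']),round(r['score'],2),np.round(px2w(c,r['position'],z,o)))
E
```

```text
{'time_s': 0.0, 'joint_positions': array([-1.34100812e+00,  4.23853935e-01,  1.63073340e+00,  6.08765404e-06,
        1.08861430e+00, -1.89781636e-02]), 'joint_vel': array([ 0.0010331 , -0.00080609, -0.00031893, -0.00077018, -0.00190121,
       -0.00013868]), 'effort': array([ 1.91409250e-03, -5.57383132e+01, -2.81745762e+01,  2.63057382e-04,
        7.36915012e-03,  1.93579280e-05]), 'eef_pos': array([ 153.78848094, -605.18806336,  230.5204779 ]), 'orientation': array([[ 9.69217591e-01,  2.46205463e-01, -3.61226532e-04],
       [ 2.46205726e-01, -9.69216324e-01,  1.56791103e-03],
       [ 3.59216099e-05, -1.60858299e-03, -9.99998706e-01]]), 'contact_force': array([ 0.14960843, -0.40444162,  0.19955007]), 'moment': array([-0.00762416,  0.0151505 ,  0.00647405]), 'width': 85.64100535146373}
scene long_bolt [414. 344.] 0.63 [ 492. -491.   10.]
scene long_bolt [368. 244.] 0.45 [ 706. -105.   10.]
scene short_bolt [229. 213.] 0.7 [472. 350.  10.]
scene long_gauge [244. 231.] 0.67 [454. 202.   5.]
scene short_gauge [230. 214.] 0.76 [476. 351.   5.]
side short_bolt [285. 368.] 0.75 [ 454. -361.   10.]
side long_gauge [279. 201.] 0.78 [473. 209.   5.]
side short_gauge [277. 172.] 0.69 [476. 360.   5.]
```

View pics/scene0.png

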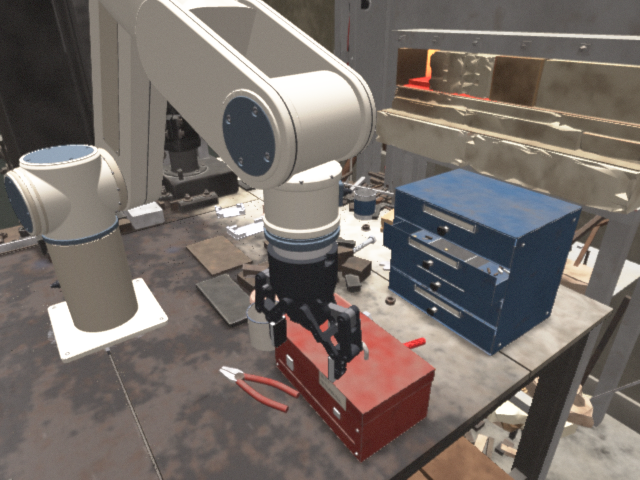

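View pics/side0.png

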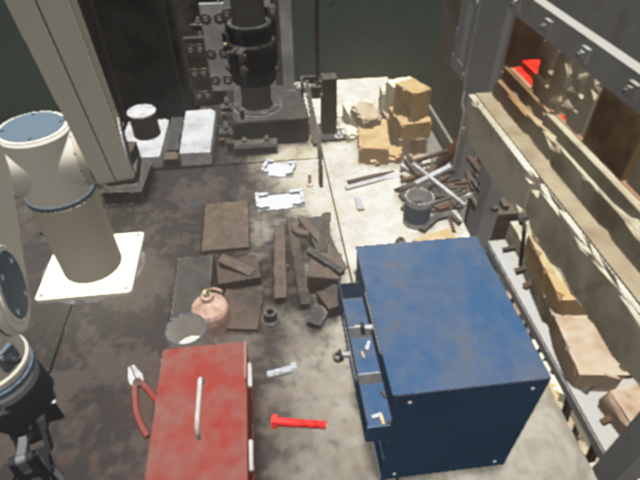

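View pics/wrist0.png

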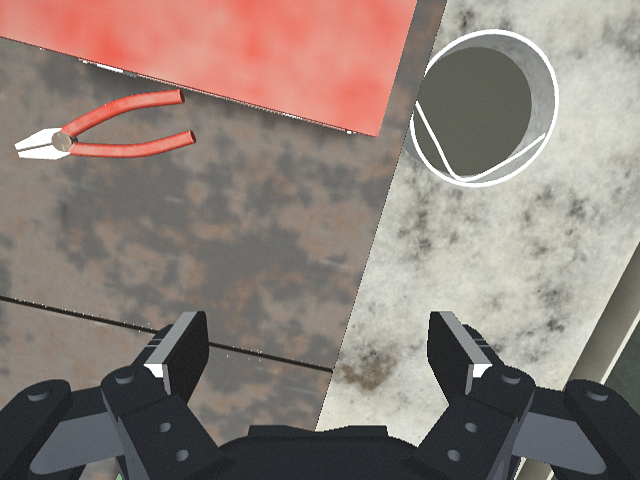

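```bash
python3 - <<'E'
import cv2,numpy as np
s=cv2.imread('pics/side0.png');c=cv2.imread('pics/scene0.png')
cv2.imwrite('pics/z1.png',cv2.resize(s[310:450,240:420],(800,600),interpolation=cv2.INTER_CUBIC))
cv2.imwrite('pics/z2.png',cv2.resize(c[170:320,180:380],(800,600),interpolation=cv2.INTER_CUBIC))
cv2.imwrite('pics/z3.png',cv2.resize(s[140:290,230:430],(800,600),interpolation=cv2.INTER_CUBIC))
cv2.imwrite('pics/z4.png',cv2.resize(c[210:330,380:540],(800,600),interpolation=cv2.INTER_CUBIC))
E
```

```text
(no output)
```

View pics/z1.png

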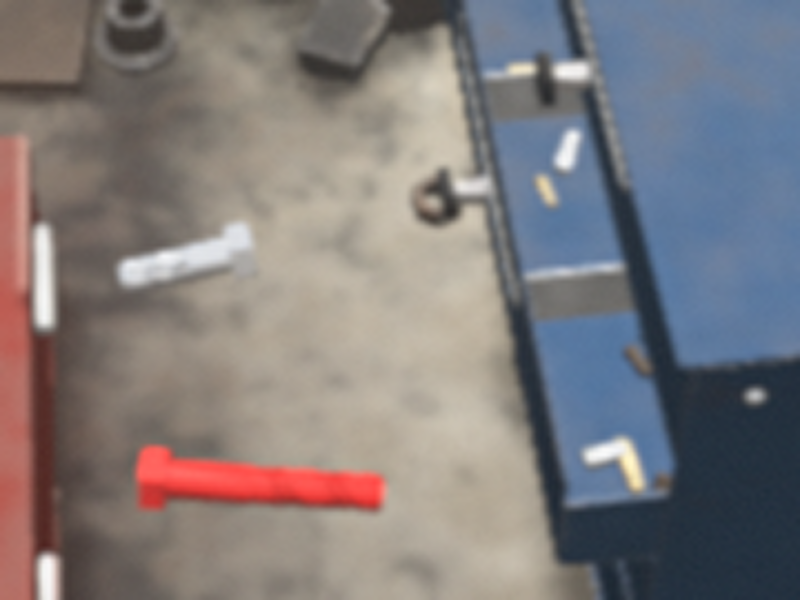

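View pics/z2.png

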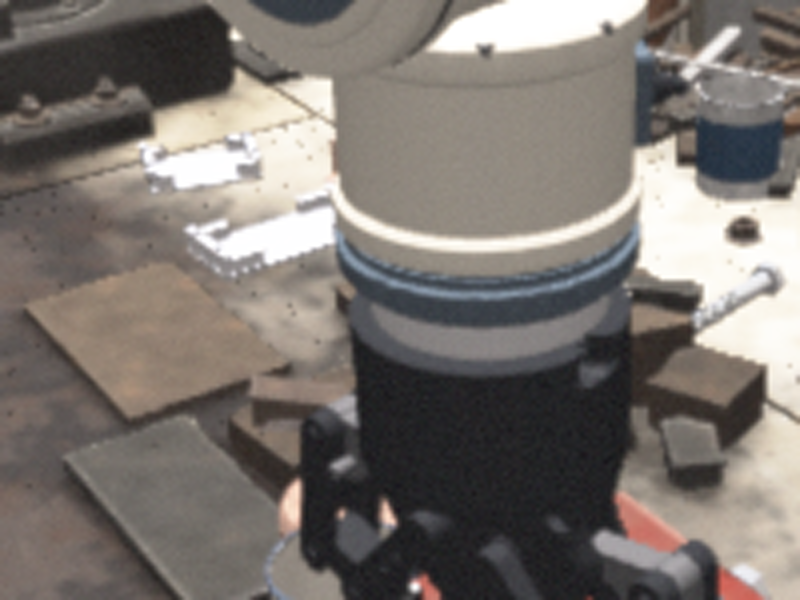

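View pics/z3.png

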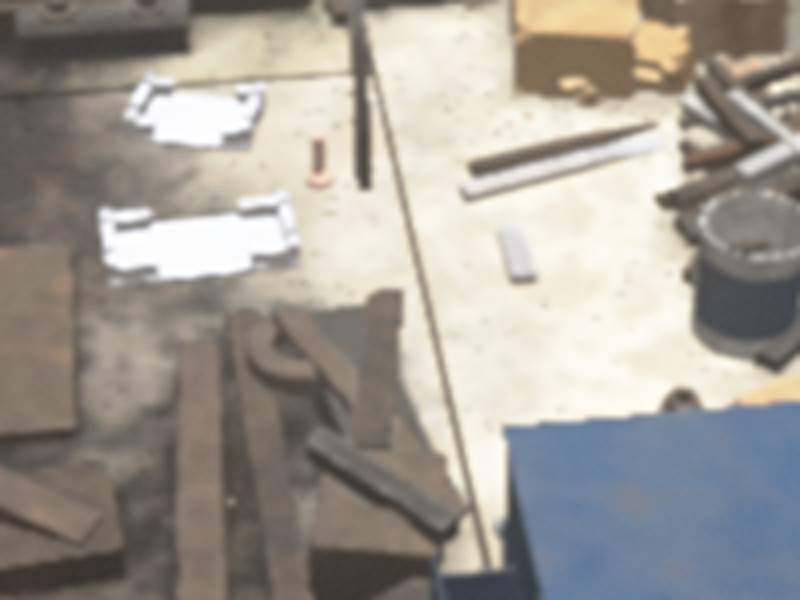

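View pics/z4.png

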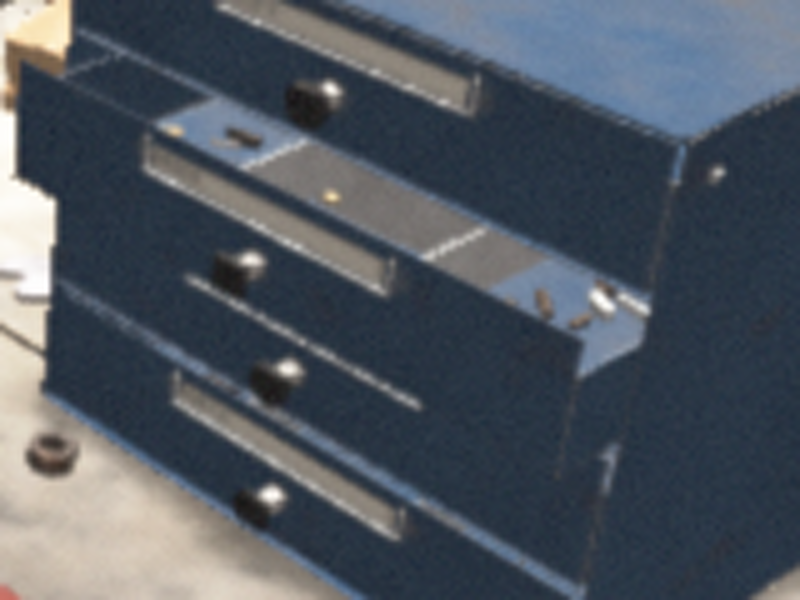

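```bash
cat >> h.py <<'E'
def plan(o,target,yaw=None,step=40):
    """tool-frame straight shift to world target, and yaw (deg) of tool y axis (mod 180)"""
    R=np.array(o['orientation']).reshape(3,3);d=R.T@(np.array(target,float)-o['eef_pos'])
    print('tool shift mm',np.round(d,1),'rows>=',np.ceil(np.linalg.norm(d)/step))
    y=np.degrees(np.arctan2(R[1,1],R[0,1]));print('yaw y now',round(y,1))
    # tilt correction: rotation taking tool z to world -z
    v=R.T@np.array([0,0,-1.]);r=np.degrees(np.cross([0,0,1.],v));print('tilt fix (tool, deg)',np.round(r,2))
    if yaw is not None:
        e=(yaw-y+90)%180-90
        print('turn about tool z (deg)',round(-e,1),'or',round(-e+180*np.sign(e),1))
E
python3 - <<'E'
from h import *
c=camera('scene')
for p in [(373,239),(353,251)]: print(px2w(c,p,10))
c=camera('side')
for p in [(293.5,367),(268,373),(272,422),(326,424)]: print(px2w(c,p,10))
for p in [(345,285),(378,460)]: print('drawer',px2w(c,p,190))
for p in [(247,343),(255,310),(303,225),(247,480)]:print(px2w(c,p,120))
o=get_obs();plan(o,[430,-200,330])
E
```

```text
[736.98360631 -90.29394564  10.        ]
[ 641.63553033 -111.44647188   10.        ]
[ 470.66734134 -360.13048022   10.        ]
[ 418.57770784 -367.88382208   10.        ]
[ 421.57701089 -474.5589861    10.        ]
[ 520.51602629 -490.82548401   10.        ]
drawer [ 578.99213597 -314.32682349  190.        ]
drawer [ 572.7720117 -646.6031445  190.       ]
[ 388.2709179  -371.95155488  120.        ]
[ 404.74870496 -293.85290233  120.        ]
[522.95201759 -45.79664303 120.        ]
[ 385.71226629 -621.7924378   120.        ]
tool shift mm [ 367.5 -325.2  -98.7] rows>= 13.0
yaw y now -75.7
tilt fix (tool, deg) [ 0.  0. -0.]
```

Request:
play_rows([
  [[0.028, -0.025, -0.01], [0, 0, 0], 1],
  [[0.028, -0.025, -0.01], [0, 0, 0], 1],
  [[0.028, -0.025, -0.01], [0, 0, 0], 1],
  [[0.028, -0.025, -0.01], [0, 0, 0], 1],
  [[0.028, -0.025, -0.01], [0, 0, 0], 1],
  [[0.028, -0.025, -0.01], [0, 0, 0], 1],
  [[0.028, -0.025, -0.01], [0, 0, 0], 1],
  [[0.028, -0.025, -0.01], [0, 0, 0], 1],
  [[0.028, -0.025, -0.01], [0, 0, 0], 1],
  [[0.028, -0.025, -0.01], [0, 0, 0], 1],
  [[0.028, -0.025, -0.01], [0, 0, 0], 1],
  [[0.028, -0.025, -0.01], [0, 0, 0], 1],
])

```text
time_s: 1.85
eef_pos: [406.3, -230.5, 352.1]
orientation: [[0.969, 0.246, 0.001], [0.246, -0.969, -0.0], [0.001, 0.001, -1.0]]
contact_force: [0.9, -0.9, 0.4]
width: 85.3
```

```bash
python3 - <<'E'
from h import *
o=get_obs();print(o['eef_pos'],o['time_s']);plan(o,[640,-130,330],102)
E
```

```text
[ 406.33551584 -230.53326671  352.14478187] 1.85
tool shift mm [251.2 -39.9  22.3] rows>= 7.0
yaw y now -75.8
tilt fix (tool, deg) [ 0.03 -0.03  0.  ]
turn about tool z (deg) 2.2 or -177.8
```

Request:
play_rows([
  [[0.032, -0.005, 0.003], [0, 0, 0], 1],
  [[0.032, -0.005, 0.003], [0, 0, 0], 1],
  [[0.032, -0.005, 0.003], [0, 0, 0], 1],
  [[0.032, -0.005, 0.003], [0, 0, 0], 1],
  [[0.032, -0.005, 0.003], [0, 0, 0], 1],
  [[0.032, -0.005, 0.003], [0, 0, 0], 1],
  [[0.032, -0.005, 0.003], [0, 0, 0], 1],
  [[0.028, -0.005, 0.003], [0, 0, 0], 1],
  [[0, 0, 0], [0, 0, 0], 1],
  [[0, 0, 0], [0, 0, 0], 1],
])

```text
time_s: 2.68
eef_pos: [640.6, -130.6, 326.3]
orientation: [[0.969, 0.248, -0.001], [0.248, -0.969, 0.0], [-0.001, -0.001, -1.0]]
contact_force: [-0.4, -0.1, -1.4]
width: 85.3
```

```bash
python3 - <<'E'
from h import *
o=get_obs();c=camera('wrist');save(c,'w1');print(o['eef_pos'])
print(px2w(c,(320,240),0,o))
for r in spot_in('wrist','long_bolt'): print(r,px2w(c,r['position'],10,o))
E
```

```text
[ 640.63872313 -130.60219732  326.31347208]
[ 584.17044986 -148.07749687    0.        ]
{'position': [303.3, 143.4], 'score': 0.63} [696.54563275 -98.57851256  10.        ]
```

View pics/w1.png

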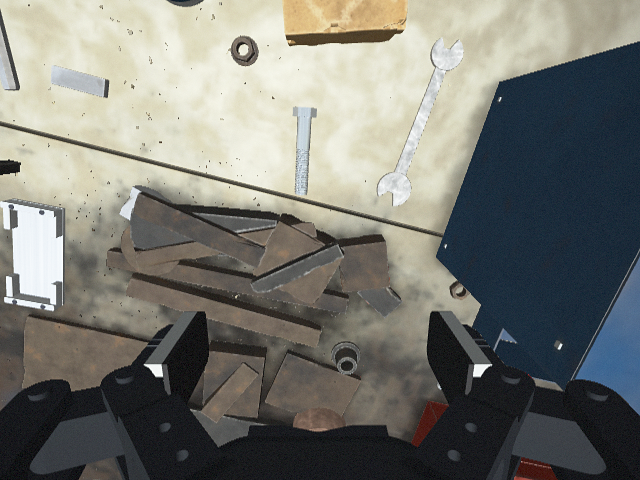

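```bash
python3 - <<'E'
from h import *
o=get_obs();c=camera('wrist')
a=px2w(c,(305,107),10,o);b=px2w(c,(301,194.5),10,o);print(a,b,np.linalg.norm(a-b))
d=a-b;y=np.degrees(np.arctan2(d[1],d[0]));m=(a+b)/2;print(m,y)
m[2]=150;plan(o,m,y+90)
E
```

```text
[735.15885236 -92.02827768  10.        ] [ 635.97159507 -111.27569846   10.        ] 101.03749409962242
[ 685.56522371 -101.65198807   10.        ] 10.981836908409294
tool shift mm [ 52.3 -17.6 177. ] rows>= 5.0
yaw y now -75.7
tilt fix (tool, deg) [-0.01  0.06  0.  ]
turn about tool z (deg) 3.3 or -176.7
```

Request:
play_rows([
  [[0.01, -0.004, 0.035], [0, 0, 1], 1],
  [[0.01, -0.004, 0.035], [0, 0, 1], 1],
  [[0.01, -0.004, 0.035], [0, 0, 1.3], 1],
  [[0.012, -0.003, 0.035], [0, 0, 0], 1],
  [[0.01, 0, 0.035], [0, 0, 0], 1],
  [[0, 0, 0.025], [0, 0, 0], 1],
  [[0, 0, 0], [0, 0, 0], 1],
])

```text
time_s: 3.42
eef_pos: [683.4, -105.7, 121.7]
orientation: [[0.982, 0.189, -0.009], [0.189, -0.982, 0.002], [-0.009, -0.003, -1.0]]
contact_force: [-2.3, 0.4, -0.9]
width: 85.2
```

```bash
python3 - <<'E'
from h import *
o=get_obs();c=camera('wrist');save(c,'w2');print(o['eef_pos'])
print(w2px(c,(735.2,-92,10),o),w2px(c,(636,-111.3,10),o))
E
```

```text
[ 683.38368858 -105.72668095  121.71339891]
[312.3942485  163.30227295] [313.03759701 302.56124463]
```

View pics/w2.png

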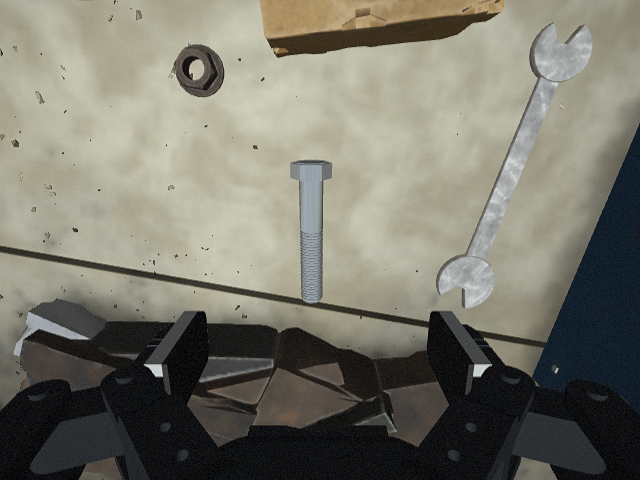

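```bash
python3 - <<'E'
from h import *
o=get_obs()
plan(o,[685.6,-101.7,3],101)
E
```

```text
tool shift mm [  2.2  -3.9 121.9] rows>= 4.0
yaw y now -79.1
tilt fix (tool, deg) [-0.12  0.32  0.  ]
turn about tool z (deg) -0.1 or 179.9
```

Request:
play_rows([
  [[0.001, -0.002, 0.035], [0, 0, 0], 1],
  [[0.001, -0.002, 0.035], [0, 0, 0], 1],
  [[0, 0, 0.025], [0, 0, 0], 1],
  [[0, 0, 0.01], [0, 0, 0], 1],
  [[0, 0, 0], [0, 0, 0], 1],
  [[0, 0, 0], [0, 0, 0], 1],
])

```text
time_s: 3.97
eef_pos: [689.9, -102.1, 24.6]
orientation: [[0.982, 0.19, 0.002], [0.19, -0.982, -0.0], [0.002, 0.001, -1.0]]
contact_force: [0.9, -0.1, -0.0]
width: 85.6
```

```bash
python3 - <<'E'
from h import *
o=get_obs();c=camera('wrist');save(c,'w3')
plan(o,[685.6,-101.7,3],101);print(o['eef_pos'],o['contact_force'])
E
```

```text
tool shift mm [-4.2 -1.2 21.6] rows>= 1.0
yaw y now -79.1
tilt fix (tool, deg) [ 0.05 -0.13  0.  ]
turn about tool z (deg) -0.1 or 179.9
[ 689.92860598 -102.08060808   24.57159527] [ 0.86498408 -0.13724449 -0.00364047]
```

View pics/w3.png

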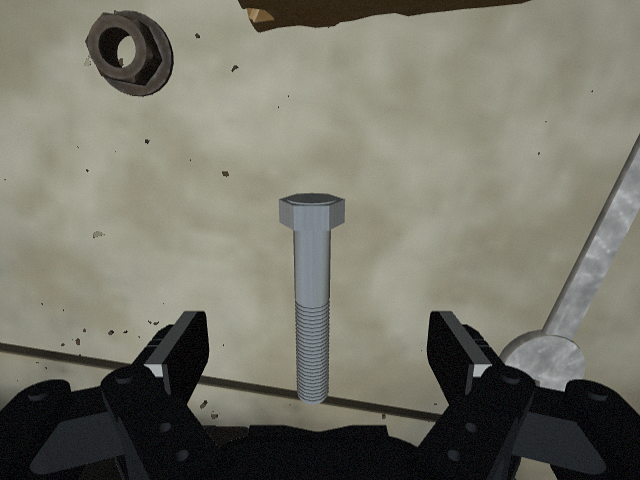

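```bash
python3 - <<'E'
from h import *
o=get_obs();c=camera('wrist');R=np.array(o['orientation']).reshape(3,3)
for p in [(500,365),(530,335),(510,385)]:print(R.T@(px2w(c,p,5,o)-o['eef_pos']))
E
```

```text
[-37.19207914  91.25941367  20.24430565]
[-20.40851278 103.48991141  20.32264771]
[-48.86312771  97.96406061  20.21083783]
```

Wrench is over 90 mm to the side, clear of the fingers. Finish the descent and grip.

Request:
play_rows([
  [[-0.004, -0.001, 0.012], [0, 0, 0], 1],
  [[0, 0, 0.009], [0, 0, 0], 1],
  [[0, 0, 0], [0, 0, 0], -1],
  [[0, 0, 0], [0, 0, 0], -1],
  [[0, 0, 0], [0, 0, 0], -1],
  [[0, 0, 0], [0, 0, 0], -1],
  [[0, 0, 0], [0, 0, 0], -1],
  [[0, 0, 0], [0, 0, 0], -1],
  [[0, 0, 0], [0, 0, 0], -1],
  [[0, 0, 0], [0, 0, 0], -1],
])

```text
time_s: 4.9
eef_pos: [685.0, -101.2, 1.8]
orientation: [[0.982, 0.19, 0.001], [0.19, -0.982, -0.0], [0.001, 0.0, -1.0]]
contact_force: [-0.9, 1.0, 3.4]
width: 13.7
```

Request:
play_rows([
  [[0, 0, -0.005], [0, 0, 0], -1],
  [[0, 0, -0.02], [0, 0, 0], -1],
  [[0, 0, -0.03], [0, 0, 0], -1],
  [[0, 0, -0.03], [0, 0, 0], -1],
  [[0, 0, -0.03], [0, 0, 0], -1],
  [[0, 0, -0.03], [0, 0, 0], -1],
  [[0, 0, -0.025], [0, 0, 0], -1],
  [[0, 0, 0], [0, 0, 0], -1],
  [[0, 0, 0], [0, 0, 0], -1],
])

```text
time_s: 5.65
eef_pos: [685.5, -101.4, 173.2]
orientation: [[0.982, 0.19, 0.003], [0.19, -0.982, -0.001], [0.003, 0.001, -1.0]]
contact_force: [-0.4, 0.5, -0.3]
width: 13.6
```

```bash
python3 - <<'E'
from h import *
o=get_obs();c=camera('wrist');save(c,'w4')
print(o['eef_pos'],o['contact_force'],o['moment'])
c=camera('side');cv2.imwrite('pics/s4.png',cv2.resize(cv2.cvtColor(np.asarray(c['pixels']),cv2.COLOR_RGB2BGR)[140:290,230:430],(800,600),interpolation=cv2.INTER_CUBIC))
for t in ['long_gauge','short_gauge']:
  for r in spot_in('side',t):print(r,px2w(c,r['position'],5))
E
```

```text
[ 685.45265093 -101.39803775  173.22359353] [-0.44567642  0.45375297 -0.30654805] [0.0391094  0.03542555 0.0433957 ]
{'position': [278.2, 199.4], 'score': 0.58} [471.81710159 216.2923182    5.        ]
```

View pics/w4.png

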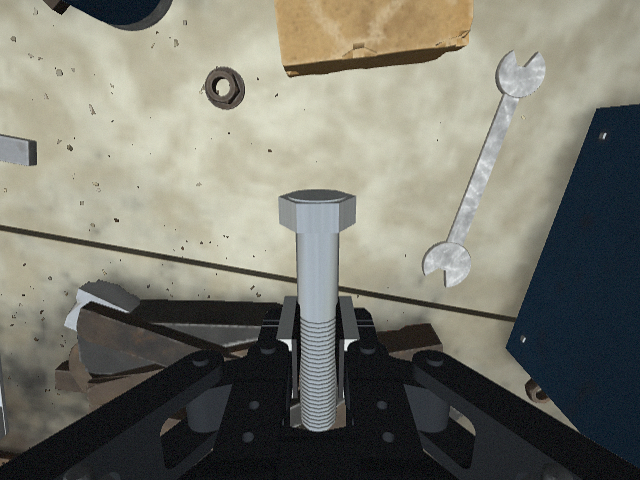

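View pics/s4.png

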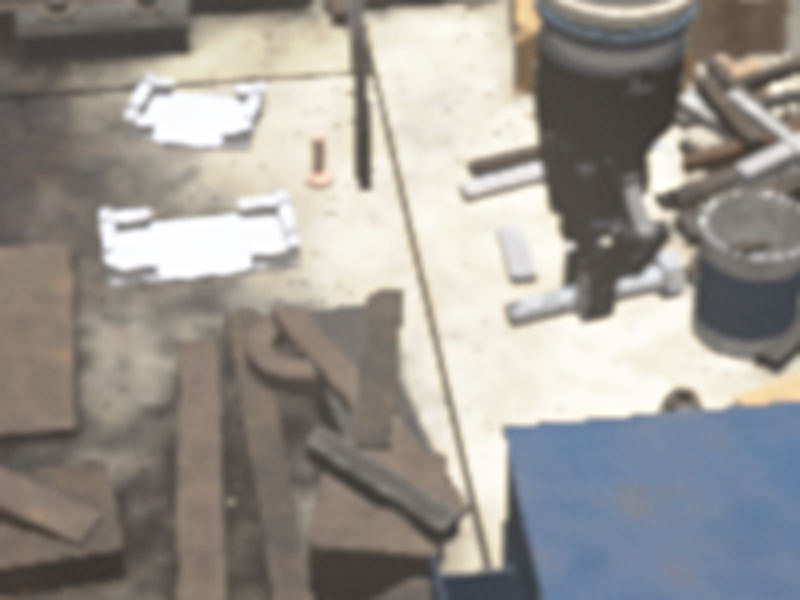

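```bash
python3 - <<'E'
from h import *
o=get_obs();c=camera('side')
for p in [(320,187),(322,187),(320,75)]:print(px2w(c,p,0))
b=px2w(c,(320,187),0)
for z in (100,200,300,400):print(z,w2px(c,b+[0,0,z]))
plan(o,[510,170,330],101)
E
```

```text
[599.89850581 268.62534401   0.        ]
[605.85084019 267.85075955   0.        ]
[ 695.29440825 1068.00917038    0.        ]
100 [319.72754945 158.34311118]
200 [319.42773629 126.80816761]
300 [319.09622045  91.93867497]
400 [318.72769283  53.17620917]
tool shift mm [-119.3 -299.2 -160. ] rows>= 9.0
yaw y now -79.0
tilt fix (tool, deg) [-0.07  0.18  0.  ]
turn about tool z (deg) -0.0 or 180.0
```

```bash
python3 - <<'E'
import cv2
s=cv2.imread('pics/side0.png');c=cv2.imread('pics/scene0.png')
cv2.imwrite('pics/z5.png',cv2.resize(s[0:210,200:480],(800,600),interpolation=cv2.INTER_CUBIC))
E
```

```text
(no output)
```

View pics/z5.png

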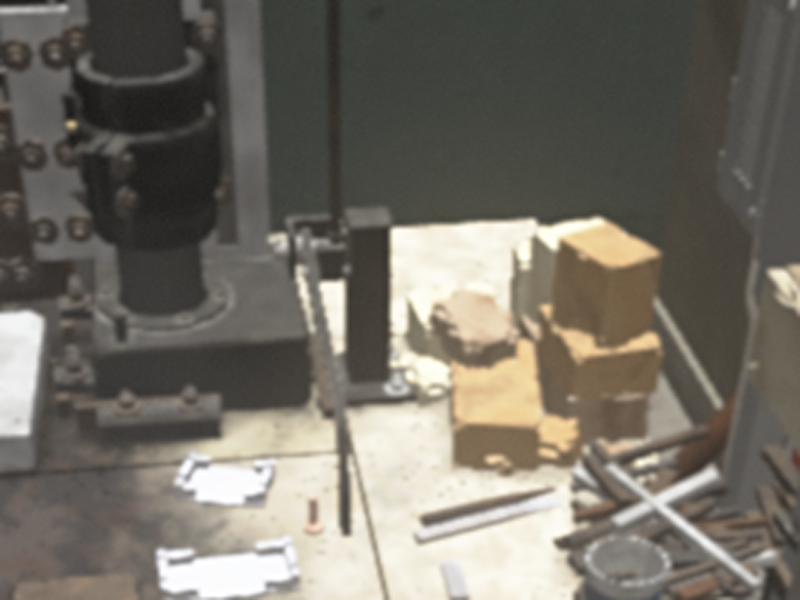

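```bash
python3 - <<'E'
from h import *
o=dict(eef_pos=np.array([640.64,-130.6,326.31]),orientation=np.array([[0.969,0.248,-.001],[.248,-.969,0],[-.001,-.001,-1]]))
cw=camera('wrist');cs=camera('side');c=camera('scene');save(c,'sc5')
for z in (0,50,100,150,200,250,300):print(z,px2w(cs,(320.5,187),z),px2w(cw,(20,167),z,o))
E
```

```text
0 [601.38664171 268.43169109   0.        ] [582.2277843  232.08012019   0.        ]
50 [593.36917067 198.68617232  50.        ] [596.01192384 195.20290831  50.        ]
100 [585.35169964 128.94065356 100.        ] [609.79606339 158.32569643 100.        ]
150 [577.33422861  59.19513479 150.        ] [623.58020293 121.44848454 150.        ]
200 [569.31675758 -10.55038397 200.        ] [637.36434248  84.57127266 200.        ]
250 [561.29928654 -80.29590274 250.        ] [651.14848202  47.69406078 250.        ]
300 [ 553.28181551 -150.0414215   300.        ] [664.93262156  10.8168489  300.        ]
```

View pics/sc5.png

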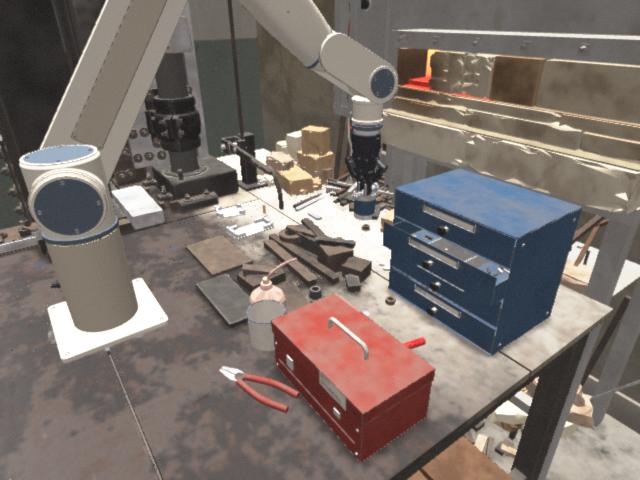

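```bash
python3 - <<'E'
from h import *
cs=camera('side');c=camera('scene')
def tri(a,b):
    P=[np.array(k['mtx'])@ext(k)[:3] for k in (cs,c)]
    X=cv2.triangulatePoints(P[0],P[1],np.array(a,float).reshape(2,1),np.array(b,float).reshape(2,1)).ravel();X=X[:3]/X[3]
    print(X,w2px(cs,X)-a,w2px(c,X)-b)
tri((320.5,187),(281,206));tri((305,84),(241,147))
o=get_obs();plan(o,[490,230,330],101)
E
```

```text
[592.2250718  197.51732782  53.64777522] [-0.36246612 -0.79054324] [0.60401326 0.7462094 ]
[591.05891334 489.22876796 207.3339238 ] [2.9925096  5.25560936] [-3.93312451 -5.38462092]
tool shift mm [-128.1 -362.1 -159.1] rows>= 11.0
yaw y now -79.0
tilt fix (tool, deg) [-0.02  0.06  0.  ]
turn about tool z (deg) -0.0 or 180.0
```

Request:
play_rows([
  [[-0.011, -0.02, -0.022], [0, 0, 0], -1],
  [[-0.011, -0.03, -0.02], [0, 0, 0], -1],
  [[-0.011, -0.033, -0.02], [0, 0, 0], -1],
  [[-0.011, -0.033, -0.02], [0, 0, 0], -1],
  [[-0.011, -0.033, -0.02], [0, 0, 0], -1],
  [[-0.011, -0.033, -0.018], [0, 0, 0], -1],
  [[-0.011, -0.033, -0.015], [0, 0, 0], -1],
  [[-0.011, -0.033, -0.01], [0, 0, 0], -1],
  [[-0.011, -0.033, -0.008], [0, 0, 0], -1],
  [[-0.011, -0.033, -0.006], [0, 0, 0], -1],
  [[-0.01, -0.03, 0], [0, 0, 0], -1],
  [[-0.008, -0.018, 0], [0, 0, 0], -1],
])

```text
time_s: 7.15
eef_pos: [488.9, 232.4, 331.1]
orientation: [[0.981, 0.192, 0.001], [0.192, -0.981, 0.001], [0.001, -0.001, -1.0]]
contact_force: [-0.0, -0.0, -1.7]
width: 13.7
```

Request:
play_rows([
  [[0, 0, 0], [0, 0, 0], -1],
  [[0, 0, 0], [0, 0, 0], -1],
])

```text
time_s: 7.32
eef_pos: [489.7, 230.6, 330.4]
orientation: [[0.981, 0.192, 0.0], [0.192, -0.981, -0.0], [0.0, 0.0, -1.0]]
contact_force: [-0.1, -0.9, -1.4]
width: 13.9
```

```bash
python3 - <<'E'
from h import *
o=get_obs();c=camera('wrist');save(c,'w6');print(o['eef_pos'],o['joint_positions'])
for t in ['long_gauge','short_gauge']:
  for r in spot_in('wrist',t):print(t,r,px2w(c,r['position'],5,o))
import pickle;pickle.dump((o,c),open('w6.pkl','wb'))
E
```

```text
[489.71583367 230.57881667 330.43885478] [ 4.18208818e-01  1.94882505e-01  1.71274135e+00 -2.76199435e-04
  1.23373433e+00  1.79553411e+00]
long_gauge {'position': [345.7, 181.7], 'score': 0.73} [512.82346862 199.65244265   5.        ]
```

View pics/w6.png

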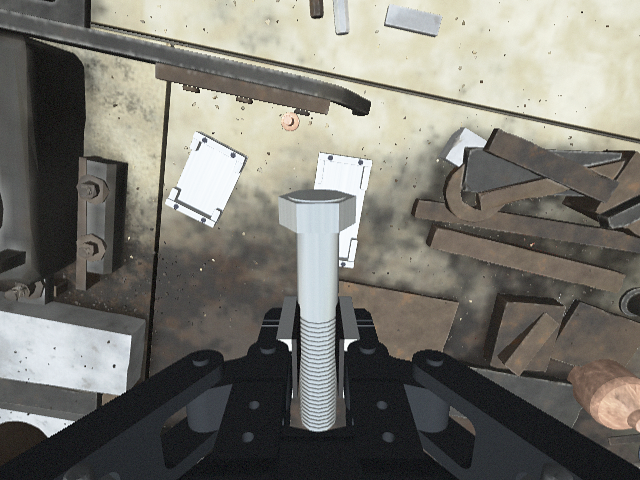

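```bash
python3 - <<'E'
from h import *
import pickle;o,c=pickle.load(open('w6.pkl','rb'))
im=cv2.cvtColor(np.asarray(c['pixels']),cv2.COLOR_RGB2BGR)
cv2.imwrite('pics/z6.png',cv2.resize(im[115:295,150:390],(800,600),interpolation=cv2.INTER_CUBIC))
for ps in [[(200,132),(246,154),(212,228),(165,205)],[(320,152),(373,159),(353,268)]]:
  q=[px2w(c,p,15,o) for p in ps];print(np.round(q))
E
```

```text
[[537. 380.  15.]
 [523. 324.  15.]
 [425. 353.  15.]
 [443. 413.  15.]]
[[542. 238.  15.]
 [546. 174.  15.]
 [407. 167.  15.]]
```

View pics/z6.png

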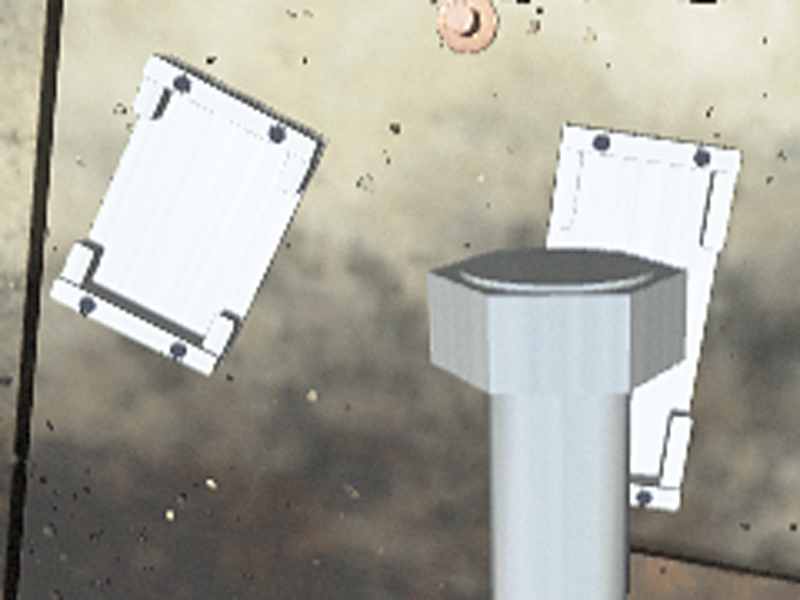

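```bash
cat >> h.py <<'E'
from scipy.optimize import least_squares
def fitg(c,o,px,L,W,z=22,x0=(470,210,0)):
    # px order: (+x,+y),(+x,-y),(-x,-y),(-x,+y); None to skip
    loc=[(L/2,W/2),(L/2,-W/2),(-L/2,-W/2),(-L/2,W/2)]
    def f(v):
        a=np.radians(v[2]);R=np.array([[np.cos(a),-np.sin(a)],[np.sin(a),np.cos(a)]]);r=[]
        for l,p in zip(loc,px):
            if p is not None: r+=list(w2px(c,[*(R@l+v[:2]),z],o)-p)
        return np.array(r)
    s=least_squares(f,x0);print('x,y,yaw',np.round(s.x,1),'res px',np.round(s.fun,1));return s.x
E
python3 - <<'E'
from h import *
import pickle;o,c=pickle.load(open('w6.pkl','rb'))
for z in (15,22,27):
  fitg(c,o,[(197.4,131.5),(245.4,155.5),(213,227.5),(165.6,202)],96,64,z,(480,360,-15))
  g=fitg(c,o,[(319.5,152.5),(372.6,160),(353.4,268),None],136,64,z)
  plan(o,[g[0],g[1],200],g[2]+90)
E
```

```text
x,y,yaw [482.7 367.9 -17.2] res px [-1.1 -1.   0.6  1.7  0.4 -1.1  0.1  0.4]
x,y,yaw [474.9 202.8   3. ] res px [-0.   0.3  0.   0.6 -0.  -1. ]
tool shift mm [-19.9  24.3 130.4] rows>= 4.0
yaw y now -78.9
tilt fix (tool, deg) [ 0.01 -0.02  0.  ]
turn about tool z (deg) 8.1 or -171.9
x,y,yaw [483.8 366.  -17.2] res px [-1.2 -1.7  1.3  1.5  0.5 -0.4 -0.5  0.8]
x,y,yaw [475.7 203.6   3. ] res px [-0.5 -0.3  0.4  0.2  0.1  0.2]
tool shift mm [-19.   23.8 130.4] rows>= 4.0
yaw y now -78.9
tilt fix (tool, deg) [ 0.01 -0.02  0.  ]
turn about tool z (deg) 8.0 or -172.0
x,y,yaw [484.6 364.6 -17.2] res px [-1.3 -2.2  1.7  1.3  0.6  0.2 -1.   1.1]
x,y,yaw [476.3 204.1   3.1] res px [-0.8 -0.7  0.7 -0.2  0.2  1. ]
tool shift mm [-18.3  23.4 130.4] rows>= 4.0
yaw y now -78.9
tilt fix (tool, deg) [ 0.01 -0.02  0.  ]
turn about tool z (deg) 8.0 or -172.0
```

Request:
play_rows([
  [[-0.005, 0.006, 0.03], [0, 0, 0], -1],
  [[-0.005, 0.006, 0.035], [0, 0, 0], -1],
  [[-0.005, 0.006, 0.035], [0, 0, 0], -1],
  [[-0.004, 0.006, 0.03], [0, 0, 0], -1],
  [[0, 0, 0.03], [0, 0, 4], -1],
  [[0, 0, 0.02], [0, 0, 4], -1],
  [[0, 0, 0], [0, 0, 0], -1],
  [[0, 0, 0], [0, 0, 0], -1],
  [[0, 0, 0], [0, 0, 0], -1],
])

```text
time_s: 8.22
eef_pos: [477.4, 202.6, 151.4]
orientation: [[0.999, 0.053, 0.002], [0.053, -0.999, 0.001], [0.002, -0.001, -1.0]]
contact_force: [0.6, 0.4, -0.8]
width: 13.7
```

```bash
python3 - <<'E'
from h import *
o=get_obs();c=camera('wrist');save(c,'w7');print(o['eef_pos'])
plan(o,[475.7,203.6,100],93)
a=np.radians(3)
for z in (22,):
 for l in [(68,32),(68,-32),(-68,-32),(-68,32)]:
  R=np.array([[np.cos(a),-np.sin(a)],[np.sin(a),np.cos(a)]]);print(w2px(c,[*(R@l+[475.7,203.6]),z],o))
E
```

```text
[477.40557462 202.58101115 151.44212051]
tool shift mm [-1.7 -1.1 51.4] rows>= 2.0
yaw y now -87.0
tilt fix (tool, deg) [-0.03 -0.09  0.  ]
turn about tool z (deg) 0.0 or -180.0
[270.12831135 144.243996  ]
[361.70255888 144.37050821]
[355.75328983 319.94353412]
[276.04733102 319.78150065]
```

View pics/w7.png

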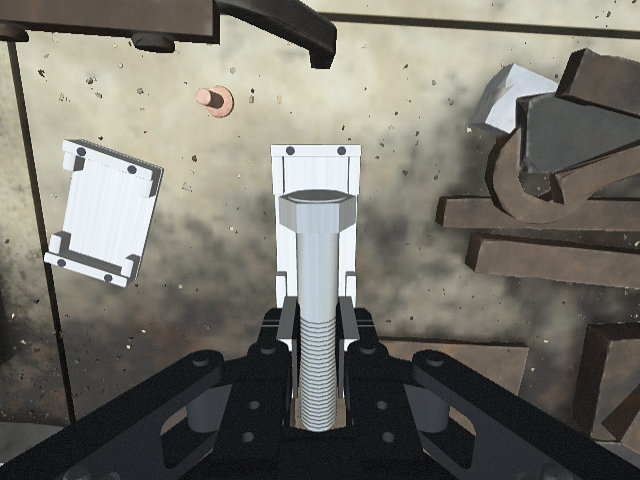

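Request:
play_rows([
  [[-0.001, -0.001, 0.03], [0, 0, 0], -1],
  [[-0.0005, 0, 0.035], [0, 0, 0], -1],
  [[0, 0, 0.03], [0, 0, 0], -1],
  [[0, 0, 0.02], [0, 0, 0], -1],
  [[0, 0, 0.01], [0, 0, 0], -1],
  [[0, 0, 0.007], [0, 0, 0], -1],
  [[0, 0, 0], [0, 0, 0], -1],
  [[0, 0, 0], [0, 0, 0], -1],
  [[0, 0, 0], [0, 0, 0], -1],
])

```text
time_s: 9.02
eef_pos: [475.8, 204.1, 19.8]
orientation: [[0.999, 0.052, 0.003], [0.052, -0.999, 0.001], [0.003, -0.001, -1.0]]
contact_force: [0.3, -0.7, -1.3]
width: 13.5
```

```bash
python3 - <<'E'
from h import *
o=get_obs();c=camera('wrist');save(c,'w8');print(o['eef_pos'],o['contact_force'])
plan(o,[475.7,203.6,7.5],93)
E
```

```text
[475.75432976 204.09395701  19.76194103] [ 0.28423971 -0.742652   -1.32024641]
tool shift mm [-0.1  0.5 12.3] rows>= 1.0
yaw y now -87.0
tilt fix (tool, deg) [-0.05 -0.15  0.  ]
turn about tool z (deg) -0.0 or 180.0
```

View pics/w8.png

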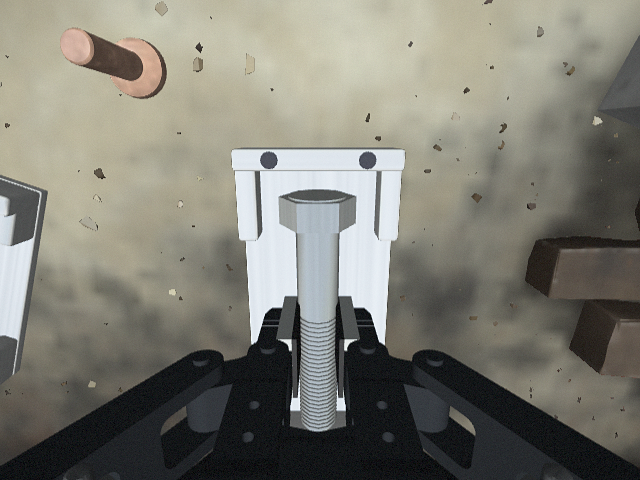

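Request:
play_rows([
  [[0, 0, 0.006], [0, 0, 0], -1],
  [[0, 0, 0.004], [0, 0, 0], -1],
  [[0, 0, 0.0015], [0, 0, 0], -1],
  [[0, 0, 0], [0, 0, 0], -1],
  [[0, 0, 0], [0, 0, 0], -1],
])

```text
time_s: 9.48
eef_pos: [474.5, 203.6, 6.8]
orientation: [[0.999, 0.052, -0.0], [0.052, -0.999, -0.0], [-0.0, 0.0, -1.0]]
contact_force: [0.4, -0.8, -0.1]
width: 13.8
```

Request:
play_rows([
  [[0, 0, 0.0005], [0, 0, 0], -1],
  [[0, 0, 0], [0, 0, 0], 0],
  [[0, 0, 0], [0, 0, 0], 1],
  [[0, 0, 0], [0, 0, 0], 1],
  [[0, 0, 0], [0, 0, 0], 1],
  [[0, 0, 0], [0, 0, 0], 1],
  [[0, 0, 0], [0, 0, 0], 1],
  [[0, 0, 0], [0, 0, 0], 1],
  [[0, 0, 0], [0, 0, 0], 1],
])

```text
time_s: 10.23
eef_pos: [474.5, 203.6, 6.3]
orientation: [[0.999, 0.052, -0.0], [0.052, -0.999, -0.0], [-0.0, 0.0, -1.0]]
contact_force: [0.7, -0.9, 0.5]
width: 85.0
```

Request:
play_rows([
  [[0, 0, -0.01], [0, 0, 0], 1],
  [[0, 0, -0.02], [0, 0, 0], 1],
  [[0, 0, -0.03], [0, 0, 0], 1],
  [[0, 0, -0.04], [0, 0, 0], 1],
  [[0, 0, -0.04], [0, 0, 0], 1],
  [[0, 0, -0.04], [0, 0, 0], 1],
  [[0, 0, -0.03], [0, 0, 0], 1],
  [[0, 0, -0.02], [0, 0, 0], 1],
  [[0, 0, 0], [0, 0, 0], 1],
  [[0, 0, 0], [0, 0, 0], 1],
])

```text
time_s: 11.07
eef_pos: [475.0, 203.8, 238.1]
orientation: [[0.999, 0.052, 0.003], [0.052, -0.999, 0.001], [0.003, -0.001, -1.0]]
contact_force: [-0.5, -0.8, 0.4]
width: 85.4
```

```bash
python3 - <<'E'
from h import *
o=get_obs();c=camera('wrist');save(c,'w9');print(o['eef_pos'],o['time_s'])
import pickle;pickle.dump((o,c),open('w9.pkl','wb'))
plan(o,[445,-100,360],101)
plan(o,[445,-300,360],101)
E
```

```text
[474.96479066 203.79639778 238.05002201] 11.0667
tool shift mm [ -45.2  301.7 -122.4] rows>= 9.0
yaw y now -87.0
tilt fix (tool, deg) [-0.06 -0.18  0.  ]
turn about tool z (deg) -8.0 or 172.0
tool shift mm [ -55.5  501.4 -122.7] rows>= 13.0
yaw y now -87.0
tilt fix (tool, deg) [-0.06 -0.18  0.  ]
turn about tool z (deg) -8.0 or 172.0
```

View pics/w9.png

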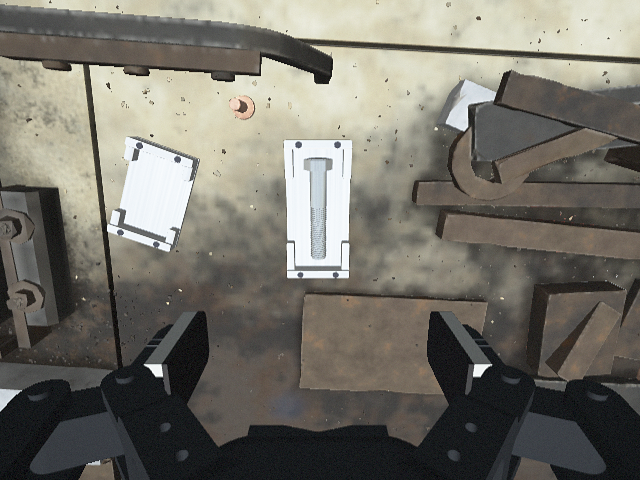

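Request:
play_rows([
  [[-0.004, 0.02, -0.015], [0, 0, 0], 1],
  [[-0.004, 0.035, -0.012], [0, 0, 0], 1],
  [[-0.004, 0.038, -0.012], [0, 0, 0], 1],
  [[-0.004, 0.038, -0.012], [0, 0, 0], 1],
  [[-0.004, 0.038, -0.012], [0, 0, 0], 1],
  [[-0.004, 0.038, -0.012], [0, 0, 0], 1],
  [[-0.004, 0.038, -0.01], [0, 0, 0], 1],
  [[-0.004, 0.038, -0.01], [0, 0, -2], 1],
  [[-0.004, 0.038, -0.005], [0, 0, -2], 1],
  [[-0.004, 0.038, 0], [0, 0, -2], 1],
  [[-0.004, 0.038, 0], [0, 0, -2], 1],
  [[-0.004, 0.038, 0], [0, 0, 0], 1],
])

```text
time_s: 12.12
eef_pos: [461.0, -234.9, 334.6]
orientation: [[0.981, 0.191, -0.003], [0.191, -0.981, 0.002], [-0.003, -0.002, -1.0]]
contact_force: [1.1, 0.5, -0.4]
width: 85.4
```

Request:
play_rows([
  [[0, 0.038, 0], [0, 0, 0], 1],
  [[0, 0.03, 0], [0, 0, 0], 1],
  [[0, 0.02, 0], [0, 0, 0], 1],
  [[0, 0, 0], [0, 0, 0], 1],
  [[0, 0, 0], [0, 0, 0], 1],
])

```text
time_s: 12.53
eef_pos: [478.2, -319.9, 333.9]
orientation: [[0.982, 0.188, -0.003], [0.188, -0.982, 0.003], [-0.003, -0.003, -1.0]]
contact_force: [0.0, 0.9, -0.9]
width: 85.3
```

```bash
python3 - <<'E'
from h import *
o=get_obs();c=camera('wrist');save(c,'w10');print(o['eef_pos'],o['time_s'])
for r in spot_in('wrist','short_bolt'):print(r,px2w(c,r['position'],10,o))
import pickle;pickle.dump((o,c),open('w10.pkl','wb'))
E
```

```text
[ 478.23360317 -319.9422441   333.90861806] 12.5333
{'position': [351.1, 217.1], 'score': 0.7} [ 457.9042666  -366.00785533   10.        ]
```

View pics/w10.png

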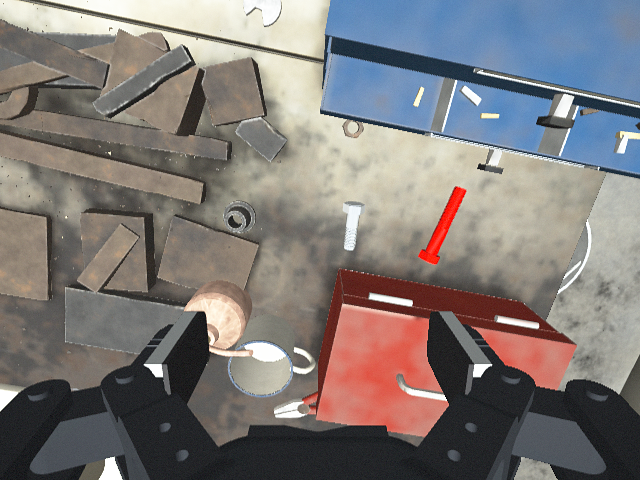

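```bash
python3 - <<'E'
from h import *
import pickle;o,c=pickle.load(open('w10.pkl','rb'))
print(np.round(c['tool_from_camera'],2))
a=px2w(c,(353,202),10,o);b=px2w(c,(349.5,249.5),10,o);print(a,b,np.linalg.norm(a-b))
d=a-b;y=np.degrees(np.arctan2(d[1],d[0]));m=(a+b)/2;print(m,y)
for p in [(340,268),(575,342),(322,113),(490,172),(232,200)]: print(p,[np.round(px2w(c,p,z,o)[:2]) for z in (0,50,100,150,200)])
m[2]=190;plan(o,m,y+90)
E
```

```text
[[   0.     -0.96   -0.29   72.89]
 [   1.      0.     -0.      0.39]
 [   0.     -0.29    0.96 -141.66]
 [   0.      0.      0.      1.  ]]
[ 477.21947725 -364.19503658   10.        ] [ 415.47092955 -373.21083983   10.        ] 62.403267952386834
[ 446.3452034  -368.70293821   10.        ] 8.306963335856038
(340, 268) [array([ 385., -368.]), array([ 402., -361.]), array([ 419., -355.]), array([ 437., -348.]), array([ 454., -342.])]
(575, 342) [array([ 339., -721.]), array([ 361., -678.]), array([ 383., -634.]), array([ 405., -591.]), array([ 428., -547.])]
(322, 113) [array([ 574., -306.]), array([ 571., -306.]), array([ 569., -306.]), array([ 566., -306.]), array([ 564., -306.])]
(490, 172) [array([ 545., -525.]), array([ 546., -502.]), array([ 546., -479.]), array([ 547., -456.]), array([ 547., -433.])]
(232, 200) [array([ 449., -213.]), array([ 459., -223.]), array([ 470., -233.]), array([ 481., -243.]), array([ 492., -252.])]
tool shift mm [-40.1  42.4 143.9] rows>= 4.0
yaw y now -79.1
tilt fix (tool, deg) [-0.19  0.17  0.  ]
turn about tool z (deg) 2.5 or -177.5
```

Request:
play_rows([
  [[-0.01, 0.011, 0.03], [0, 0, 0], 1],
  [[-0.01, 0.011, 0.035], [0, 0, 0], 1],
  [[-0.01, 0.011, 0.035], [0, 0, 0], 1],
  [[-0.01, 0.01, 0.035], [0, 0, 0], 1],
  [[0, 0, 0.035], [0, 0, 2.5], 1],
  [[0, 0, 0.02], [0, 0, 0], 1],
  [[0, 0, 0], [0, 0, 0], 1],
  [[0, 0, 0], [0, 0, 0], 1],
])

```text
time_s: 13.3
eef_pos: [447.6, -368.0, 145.7]
orientation: [[0.989, 0.148, -0.002], [0.148, -0.989, 0.002], [-0.002, -0.002, -1.0]]
contact_force: [1.1, 0.6, 0.5]
width: 85.4
```

```bash
python3 - <<'E'
from h import *
o=get_obs();c=camera('wrist');save(c,'w11');print(o['eef_pos'])
print(w2px(c,(477.2,-364.2,10),o),w2px(c,(415.5,-373.2,10),o))
import pickle;pickle.dump((o,c),open('w11.pkl','wb'))
E
```

```text
[ 447.61057738 -368.0013519   145.70088221]
[318.6469113 194.4691152] [318.16771533 273.16219564]
```

View pics/w11.png

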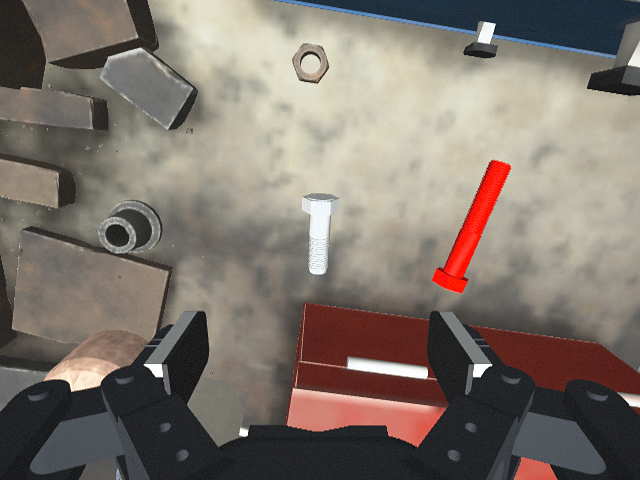

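```bash
python3 - <<'E'
from h import *
import pickle;o,c=pickle.load(open('w10.pkl','rb'))
o1,c1=pickle.load(open('w11.pkl','rb'))
for p in [(250,318),(313,362),(343,268),(218,318)]: print(p,[np.round(px2w(c,p,z,o)[:2]) for z in (0,50,100,150)])
for p in [(300,303),(300,362),(294,388),(140,340)]: print(p,[np.round(px2w(c1,p,z,o1)[:2]) for z in (0,50,100,120)])
a=px2w(c1,(320.5,193.5),10,o1);b=px2w(c1,(318,275.5),10,o1);m=(a+b)/2;d=a-b;y=np.degrees(np.arctan2(d[1],d[0]));print(a,b,m,y)
m[2]=3;plan(o1,m,y+90)
E
```

```text
(250, 318) [array([ 287., -259.]), array([ 315., -264.]), array([ 342., -269.]), array([ 370., -274.])]
(313, 362) [array([ 234., -359.]), array([ 267., -354.]), array([ 300., -348.]), array([ 334., -343.])]
(343, 268) [array([ 385., -372.]), array([ 403., -365.]), array([ 420., -358.]), array([ 437., -351.])]
(218, 318) [array([ 278., -214.]), array([ 307., -224.]), array([ 336., -234.]), array([ 364., -244.])]
(300, 303) [array([ 383., -363.]), array([ 407., -362.]), array([ 431., -361.]), array([ 440., -361.])]
(300, 362) [array([ 326., -370.]), array([ 360., -368.]), array([ 394., -366.]), array([ 407., -365.])]
(294, 388) [array([ 299., -369.]), array([ 337., -367.]), array([ 376., -365.]), array([ 391., -364.])]
(140, 340) [array([ 327., -230.]), array([ 361., -252.]), array([ 394., -275.]), array([ 408., -283.])]
[ 478.11843743 -365.45043232   10.        ] [ 413.52579385 -373.36513738   10.        ] [ 445.82211564 -369.40778485   10.        ] 6.98577812160046
tool shift mm [ -1.7   1.4 142.7] rows>= 4.0
yaw y now -81.5
tilt fix (tool, deg) [-0.13  0.1   0.  ]
turn about tool z (deg) 1.6 or -178.4
```

Request:
play_rows([
  [[-0.001, 0.001, 0.03], [0, 0, 1.5], 1],
  [[-0.001, 0, 0.035], [0, 0, 0], 1],
  [[0, 0, 0.03], [0, 0, 0], 1],
  [[0, 0, 0.025], [0, 0, 0], 1],
  [[0, 0, 0], [0, 0, 0], 1],
  [[0, 0, 0], [0, 0, 0], 1],
])

```text
time_s: 13.85
eef_pos: [446.9, -370.8, 27.4]
orientation: [[0.993, 0.122, 0.0], [0.122, -0.993, -0.0], [0.0, 0.0, -1.0]]
contact_force: [0.1, 0.2, 0.3]
width: 85.6
```

```bash
python3 - <<'E'
from h import *
o=get_obs();c=camera('wrist');save(c,'w12');print(o['eef_pos'],o['contact_force'])
plan(o,[445.5,-369.2,2.5],97.3)
E
```

```text
[ 446.88022952 -370.79181449   27.40604892] [0.07342427 0.21214765 0.25196236]
tool shift mm [-1.2 -1.8 24.9] rows>= 1.0
yaw y now -83.0
tilt fix (tool, deg) [ 0.02 -0.02  0.  ]
turn about tool z (deg) -0.3 or 179.7
```

View pics/w12.png

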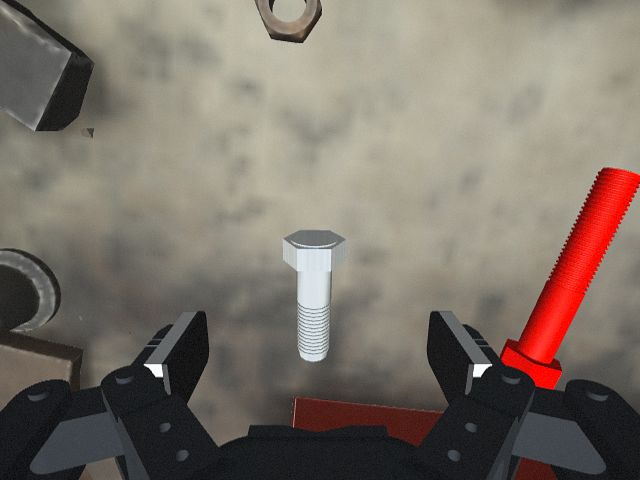

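Request:
play_rows([
  [[-0.001, -0.002, 0.012], [0, 0, 0], 1],
  [[0, 0, 0.008], [0, 0, 0], 1],
  [[0, 0, 0.005], [0, 0, 0], 1],
  [[0, 0, 0], [0, 0, 0], -1],
  [[0, 0, 0], [0, 0, 0], -1],
  [[0, 0, 0], [0, 0, 0], -1],
  [[0, 0, 0], [0, 0, 0], -1],
  [[0, 0, 0], [0, 0, 0], -1],
  [[0, 0, 0], [0, 0, 0], -1],
  [[0, 0, 0], [0, 0, 0], -1],
  [[0, 0, 0], [0, 0, 0], -1],
])

```text
time_s: 14.82
eef_pos: [445.1, -369.1, 1.7]
orientation: [[0.993, 0.121, 0.0], [0.121, -0.993, -0.0], [0.0, 0.0, -1.0]]
contact_force: [-1.1, -0.5, 3.4]
width: 13.7
```

Request:
play_rows([
  [[0, 0, -0.005], [0, 0, 0], -1],
  [[0, 0, -0.02], [0, 0, 0], -1],
  [[0, 0, -0.03], [0, 0, 0], -1],
  [[0, 0, -0.035], [0, 0, 0], -1],
  [[0, 0, -0.035], [0, 0, 0], -1],
  [[0, 0, -0.035], [0, 0, 0], -1],
  [[0, 0, -0.04], [0, 0, 0], -1],
  [[0, 0, -0.04], [0, 0, 0], -1],
  [[0, 0, -0.04], [0, 0, 0], -1],
  [[0, 0, -0.03], [0, 0, 0], -1],
  [[0, 0, -0.02], [0, 0, 0], -1],
  [[0, 0, 0], [0, 0, 0], -1],
])

```text
time_s: 15.82
eef_pos: [446.4, -370.2, 336.8]
orientation: [[0.993, 0.121, 0.007], [0.121, -0.993, -0.006], [0.006, 0.006, -1.0]]
contact_force: [0.3, -0.6, -1.0]
width: 13.7
```

```bash
python3 - <<'E'
from h import *
import pickle
o=get_obs();c=camera('wrist');save(c,'w13');print(o['eef_pos'],o['contact_force'])
o9,c9=pickle.load(open('w9.pkl','rb'))
im=cv2.cvtColor(np.asarray(c9['pixels']),cv2.COLOR_RGB2BGR)
cv2.imwrite('pics/z9.png',cv2.resize(im[120:270,90:290],(800,600),interpolation=cv2.INTER_CUBIC))
plan(o,[470,300,330],80)
E
```

```text
[ 446.43852342 -370.16314133  336.75337438] [ 0.34299211 -0.6494824  -0.96166743]
tool shift mm [ 104.5 -662.4    3.1] rows>= 17.0
yaw y now -83.0
tilt fix (tool, deg) [ 0.37 -0.34  0.  ]
turn about tool z (deg) 17.0 or -163.0
```

View pics/w13.png

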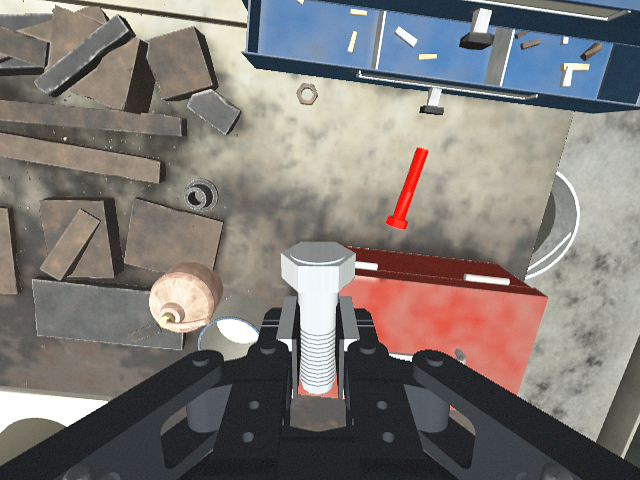

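View pics/z9.png

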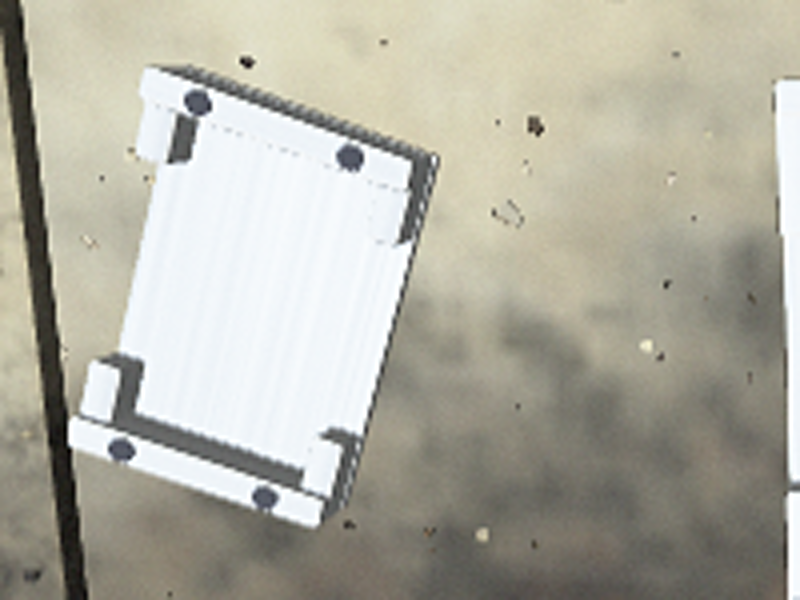

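```bash
python3 - <<'E'
from h import *
import pickle
o9,c9=pickle.load(open('w9.pkl','rb'))
for z in (22,27):
  g=fitg(c9,o9,[(125.8,136.8),(193.2,160),(170.5,252),(107,230.5)],96,64,z,(480,360,-15))
o=get_obs();plan(o,[g[0],g[1],330],g[2]+90)
plan(o,[460,0,330])
E
```

```text
x,y,yaw [482.6 366.4 -16.5] res px [-0.  -0.9  0.5 -0.2 -0.2  0.3 -0.2  1.1]
x,y,yaw [483.4 364.2 -16.5] res px [-0.3 -1.7  1.1 -0.6  0.   1.1 -0.9  1.6]
tool shift mm [ 126.4 -723.6    1.6] rows>= 19.0
yaw y now -83.0
tilt fix (tool, deg) [ 0.2  -0.18  0.  ]
turn about tool z (deg) 23.5 or -156.5
tool shift mm [  59.1 -364.9    2.6] rows>= 10.0
yaw y now -83.0
tilt fix (tool, deg) [ 0.2  -0.18  0.  ]
```

Request:
play_rows([
  [[0.003, -0.02, 0], [0, 0, 0], -1],
  [[0.005, -0.035, 0], [0, 0, 0], -1],
  [[0.006, -0.038, 0], [0, 0, 0], -1],
  [[0.006, -0.038, 0], [0, 0, 0], -1],
  [[0.006, -0.038, 0], [0, 0, 0], -1],
  [[0.006, -0.038, 0], [0, 0, 0], -1],
  [[0.006, -0.038, 0], [0, 0, 0], -1],
  [[0.006, -0.038, 0], [0, 0, 0], -1],
  [[0.006, -0.038, 0], [0, 0, 0], -1],
  [[0.006, -0.038, 0], [0, 0, 0], -1],
  [[0.006, -0.038, 0], [0, 0, 0], -1],
  [[0.006, -0.038, 0], [0, 0, 0], -1],
])

```text
time_s: 16.87
eef_pos: [458.1, 72.8, 329.2]
orientation: [[0.993, 0.121, -0.004], [0.121, -0.993, -0.001], [-0.004, 0.0, -1.0]]
contact_force: [0.4, -0.7, -0.6]
width: 13.3
```

Request:
play_rows([
  [[0.006, -0.038, 0], [0, 0, 0], -1],
  [[0.006, -0.038, 0], [0, 0, 0], -1],
  [[0.006, -0.038, 0], [0, 0, 0], -1],
  [[0.006, -0.038, 0], [0, 0, 0], -1],
  [[0.006, -0.038, 0], [0, 0, 0], -1],
  [[0.003, -0.025, 0], [0, 0, 0], -1],
  [[0, 0, 0], [0, 0, 6], -1],
  [[0, 0, 0], [0, 0, 6], -1],
  [[0, 0, 0], [0, 0, 6], -1],
  [[0, 0, 0], [0, 0, 6], -1],
  [[0, 0, 0], [0, 0, 0], -1],
  [[0, 0, 0], [0, 0, 0], -1],
])

```text
time_s: 17.87
eef_pos: [465.6, 288.1, 329.5]
orientation: [[0.957, -0.29, -0.003], [-0.29, -0.957, -0.002], [-0.002, 0.002, -1.0]]
contact_force: [-0.5, -0.3, -1.8]
width: 13.5
```

```bash
python3 - <<'E'
from h import *
import pickle
o=get_obs();c=camera('wrist');save(c,'w14');print(o['eef_pos'],o['time_s'])
pickle.dump((o,c),open('w14.pkl','wb'))
im=cv2.cvtColor(np.asarray(c['pixels']),cv2.COLOR_RGB2BGR)
plan(o,[482.8,366,150],73.2)
E
```

```text
[465.64456681 288.10224358 329.47024983] 17.8667
tool shift mm [ -5.8 -79.9 179.3] rows>= 5.0
yaw y now -106.9
tilt fix (tool, deg) [ 0.13  0.13 -0.  ]
turn about tool z (deg) -0.1 or 179.9
```

View pics/w14.png

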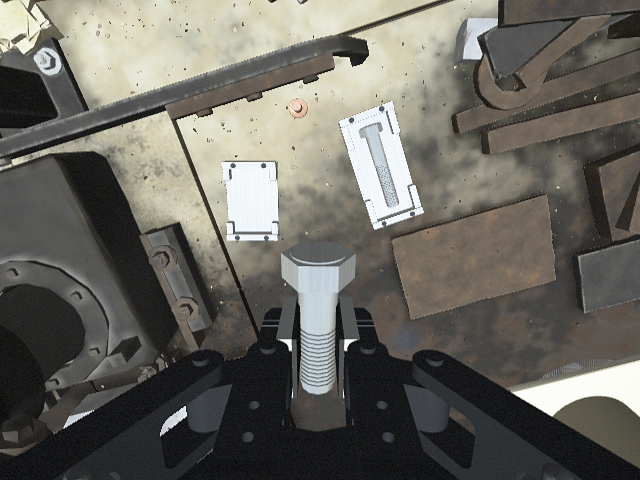

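```bash
python3 - <<'E'
from h import *
import pickle
o,c=pickle.load(open('w14.pkl','rb'))
g=fitg(c,o,[(222,161.5),(275.5,161.5),(277.5,241.5),(226,241)],96,64,22,(480,360,-15))
for p in [(180,225),(205,310),(110,160),(165,235)]: print(p,[np.round(px2w(c,p,z,o)[:2]) for z in (0,40,80,120,160)])
plan(o,[g[0],g[1],150],g[2]+90)
# bolt in hand: axis offset estimate
E
```

```text
x,y,yaw [482.2 367.1 -17.4] res px [-0.7  0.2  0.4  0.8  0.1 -0.5  0.2 -0.5]
(180, 225) [array([478., 469.]), array([483., 452.]), array([488., 434.]), array([493., 417.]), array([498., 400.])]
(205, 310) [array([356., 483.]), array([372., 465.]), array([387., 446.]), array([402., 428.]), array([417., 410.])]
(110, 160) [array([579., 519.]), array([575., 498.]), array([572., 476.]), array([568., 455.]), array([564., 433.])]
(165, 235) [array([472., 493.]), array([477., 474.]), array([482., 454.]), array([488., 435.]), array([493., 416.])]
tool shift mm [ -6.7 -80.8 179.3] rows>= 5.0
yaw y now -106.9
tilt fix (tool, deg) [ 0.13  0.13 -0.  ]
turn about tool z (deg) 0.6 or -179.4
```

Request:
play_rows([
  [[0, 0, 0], [0, 0, -7], -1],
  [[0, 0, 0], [0, 0, -7], -1],
  [[0, 0, 0], [0, 0, -7], -1],
  [[0, 0, 0], [0, 0, -7], -1],
  [[0, 0, 0], [0, 0, -7], -1],
  [[0, 0, 0], [0, 0, -7], -1],
  [[0, 0, 0], [0, 0, -7], -1],
  [[0, 0, 0], [0, 0, -7], -1],
  [[0, 0, 0], [0, 0, -7], -1],
  [[0, 0, 0], [0, 0, -7], -1],
  [[0, 0, 0], [0, 0, -7], -1],
  [[0, 0, 0], [0, 0, -7], -1],
])

```text
time_s: 18.92
eef_pos: [466.2, 288.3, 330.7]
orientation: [[0.383, 0.924, -0.001], [0.924, -0.383, -0.0], [-0.001, -0.001, -1.0]]
contact_force: [0.9, 0.6, -1.7]
width: 13.8
```

Request:
play_rows([
  [[0, 0, 0], [0, 0, -7], -1],
  [[0, 0, 0], [0, 0, -7], -1],
  [[0, 0, 0], [0, 0, -7], -1],
  [[0, 0, 0], [0, 0, -7], -1],
  [[0, 0, 0], [0, 0, -7], -1],
  [[0, 0, 0], [0, 0, -7], -1],
  [[0, 0, 0], [0, 0, -7], -1],
  [[0, 0, 0], [0, 0, -7], -1],
  [[0, 0, 0], [0, 0, -7], -1],
  [[0, 0, 0], [0, 0, -7], -1],
  [[0, 0, 0], [0, 0, -7], -1],
  [[0, 0, 0], [0, 0, -7], -1],
])

```text
time_s: 19.92
eef_pos: [466.2, 288.3, 330.7]
orientation: [[-0.878, 0.478, -0.001], [0.478, 0.878, -0.0], [0.0, -0.001, -1.0]]
contact_force: [-0.5, -0.1, -1.2]
width: 13.7
```

Request:
play_rows([
  [[0, 0, 0], [0, 0, -6], -1],
  [[0, 0, 0], [0, 0, -5.4], -1],
  [[0, 0, 0], [0, 0, 0], -1],
  [[0, 0, 0], [0, 0, 0], -1],
])

```text
time_s: 20.25
eef_pos: [466.3, 288.3, 330.9]
orientation: [[-0.953, 0.304, -0.001], [0.304, 0.953, -0.0], [0.0, -0.0, -1.0]]
contact_force: [0.3, 0.2, -1.2]
width: 13.4
```

```bash
python3 - <<'E'
from h import *
o=get_obs();print(o['eef_pos'],o['joint_positions'],o['width'])
plan(o,[482.4,366.8,150],-17+90)
E
```

```text
[466.32035374 288.34530044 330.8854731 ] [ 5.32072136e-01  2.06353045e-01  1.69726234e+00  3.54459860e-05
  1.23866572e+00 -7.29356357e-01] 13.351365392690086
tool shift mm [  8.5  79.7 180.9] rows>= 5.0
yaw y now 72.3
tilt fix (tool, deg) [-0.03 -0.03  0.  ]
turn about tool z (deg) -0.7 or 179.3
```

Request:
play_rows([
  [[0.002, 0.025, 0.01], [0, 0, -0.5], -1],
  [[0.002, 0.03, 0.02], [0, 0, 0], -1],
  [[0.002, 0.02, 0.03], [0, 0, 0], -1],
  [[0.002, 0.005, 0.035], [0, 0, 0], -1],
  [[0, 0, 0.035], [0, 0, 0], -1],
  [[0, 0, 0.03], [0, 0, 0], -1],
  [[0, 0, 0.02], [0, 0, 0], -1],
  [[0, 0, 0], [0, 0, 0], -1],
  [[0, 0, 0], [0, 0, 0], -1],
])

```text
time_s: 21.0
eef_pos: [482.1, 366.9, 150.4]
orientation: [[-0.955, 0.296, -0.002], [0.296, 0.955, -0.002], [0.002, -0.002, -1.0]]
contact_force: [0.1, 0.5, -0.2]
width: 13.5
```

```bash
python3 - <<'E'
from h import *
import pickle
o=get_obs();c=camera('wrist');save(c,'w15');print(o['eef_pos'])
pickle.dump((o,c),open('w15.pkl','wb'))
plan(o,[482.4,366.8,20],-17+90)
E
```

```text
[482.12095688 366.92593519 150.42126281]
tool shift mm [ -0.5   0.2 130.4] rows>= 4.0
yaw y now 72.8
tilt fix (tool, deg) [-0.12 -0.09  0.  ]
turn about tool z (deg) -0.2 or 179.8
```

View pics/w15.png

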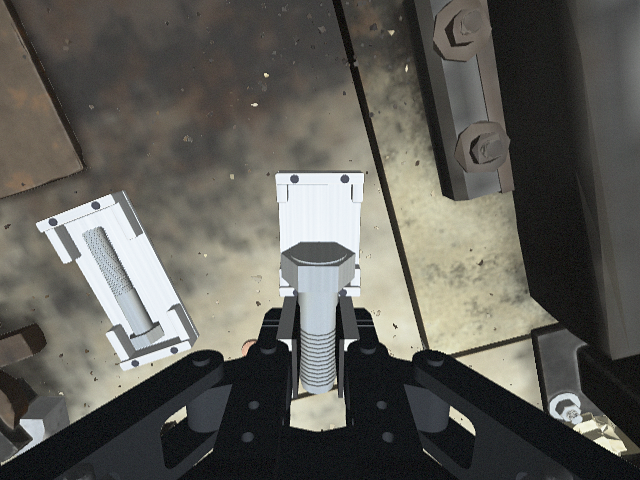

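```bash
python3 - <<'E'
from h import *
import pickle
o,c=pickle.load(open('w15.pkl','rb'))
g=fitg(c,o,[(276,172.5),(365.5,172),(360,297),(281,297)],96,64,22,(480,360,163))
plan(o,[g[0],g[1],20],g[2]+90)
E
```

```text
x,y,yaw [482.9 368.7 162.9] res px [-0.3  0.   0.2  0.4  1.4 -0.3 -1.3 -0.2]
tool shift mm [ -0.4   2.2 130.4] rows>= 4.0
yaw y now 72.8
tilt fix (tool, deg) [-0.12 -0.09  0.  ]
turn about tool z (deg) -0.1 or 179.9
```

Request:
play_rows([
  [[0, 0.001, 0.03], [0, 0, 0], -1],
  [[0, 0, 0.035], [0, 0, 0], -1],
  [[0, 0, 0.03], [0, 0, 0], -1],
  [[0, 0, 0.02], [0, 0, 0], -1],
  [[0, 0, 0.01], [0, 0, 0], -1],
  [[0, 0, 0.005], [0, 0, 0], -1],
  [[0, 0, 0], [0, 0, 0], -1],
  [[0, 0, 0], [0, 0, 0], -1],
  [[0, 0, 0], [0, 0, 0], -1],
])

```text
time_s: 21.8
eef_pos: [484.1, 369.1, 23.2]
orientation: [[-0.956, 0.295, 0.003], [0.295, 0.956, 0.002], [-0.002, 0.003, -1.0]]
contact_force: [1.2, -0.9, -0.9]
width: 13.9
```

```bash
python3 - <<'E'
from h import *
o=get_obs();c=camera('wrist');save(c,'w16');print(o['eef_pos'],o['contact_force'])
plan(o,[482.6,367.6,6.8],-17+90)
E
```

```text
[484.1310798  369.14893681  23.20770374] [ 1.21094566 -0.90233744 -0.91487225]
tool shift mm [ 1.  -2.  16.4] rows>= 1.0
yaw y now 72.8
tilt fix (tool, deg) [ 0.15  0.11 -0.  ]
turn about tool z (deg) -0.2 or 179.8
```

View pics/w16.png

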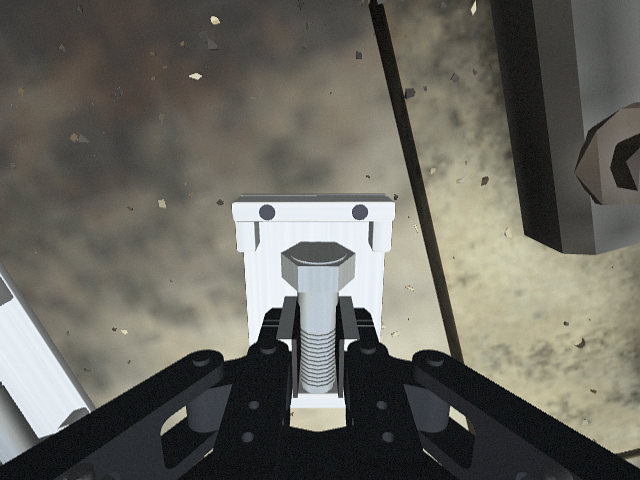

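Request:
play_rows([
  [[0, -0.001, 0.008], [0, 0, 0], -1],
  [[0, 0, 0.005], [0, 0, 0], -1],
  [[0, 0, 0.0025], [0, 0, 0], -1],
  [[0, 0, 0], [0, 0, 0], -1],
  [[0, 0, 0], [0, 0, 0], -1],
  [[0, 0, 0], [0, 0, 0], -1],
])

```text
time_s: 22.35
eef_pos: [482.7, 367.2, 6.5]
orientation: [[-0.956, 0.295, -0.0], [0.295, 0.956, -0.0], [0.0, -0.0, -1.0]]
contact_force: [-1.8, -1.5, 10.9]
width: 13.3
```

Request:
play_rows([
  [[0, 0, 0], [0, 0, 0], 0],
  [[0, 0, 0], [0, 0, 0], 1],
  [[0, 0, 0], [0, 0, 0], 1],
  [[0, 0, 0], [0, 0, 0], 1],
  [[0, 0, 0], [0, 0, 0], 1],
  [[0, 0, 0], [0, 0, 0], 1],
  [[0, 0, 0], [0, 0, 0], 1],
  [[0, 0, 0], [0, 0, 0], 1],
])

```text
time_s: 23.02
eef_pos: [482.6, 367.3, 5.8]
orientation: [[-0.956, 0.295, -0.0], [0.295, 0.956, -0.0], [0.0, -0.0, -1.0]]
contact_force: [-0.3, 0.1, 0.5]
width: 85.5
```

Request:
play_rows([
  [[0, 0, -0.01], [0, 0, 0], 1],
  [[0, 0, -0.02], [0, 0, 0], 1],
  [[0, 0, -0.03], [0, 0, 0], 1],
  [[0, 0, -0.04], [0, 0, 0], 1],
  [[0, 0, -0.04], [0, 0, 0], 1],
  [[0, 0, -0.04], [0, 0, 0], 1],
  [[0, 0, -0.04], [0, 0, 0], 1],
  [[0, 0, -0.02], [0, 0, 0], 1],
  [[0, 0, 0], [0, 0, 0], 1],
  [[0, 0, 0], [0, 0, 0], 1],
])

```text
time_s: 23.85
eef_pos: [483.1, 367.7, 248.1]
orientation: [[-0.956, 0.295, 0.003], [0.295, 0.956, 0.002], [-0.002, 0.003, -1.0]]
contact_force: [-0.3, 0.3, -0.8]
width: 85.3
```

```bash
python3 - <<'E'
from h import *
o=get_obs();c=camera('wrist');save(c,'w17');print(o['eef_pos'],o['contact_force'],o['time_s'])
im=cv2.imread('pics/w17.png');cv2.imwrite('pics/z17.png',cv2.resize(im[150:390,20:380],(795,530),interpolation=cv2.INTER_CUBIC))
s=camera('side');save(s,'s17')
im=cv2.imread('pics/s17.png');cv2.imwrite('pics/zs17.png',cv2.resize(im[140:230,230:350],(800,600),interpolation=cv2.INTER_CUBIC))
E
```

```text
[483.08564526 367.66478721 248.05952085] [-0.34785213  0.25029895 -0.81384568] 23.85
```

View pics/z17.png

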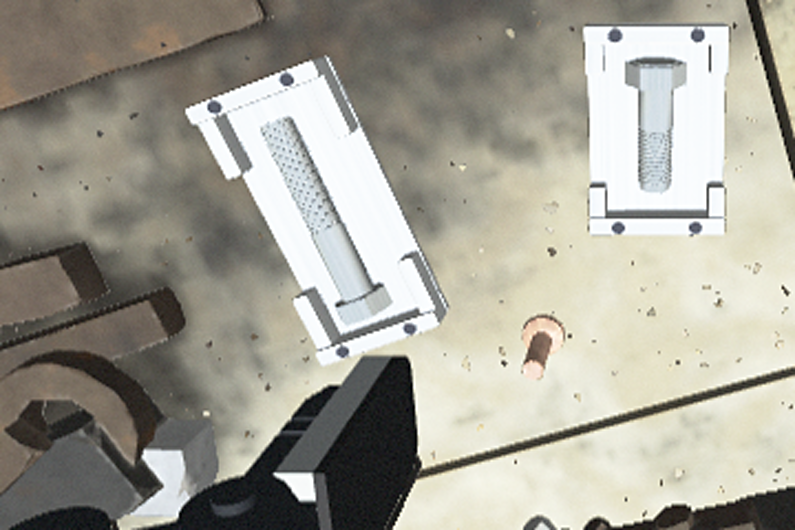

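View pics/zs17.png

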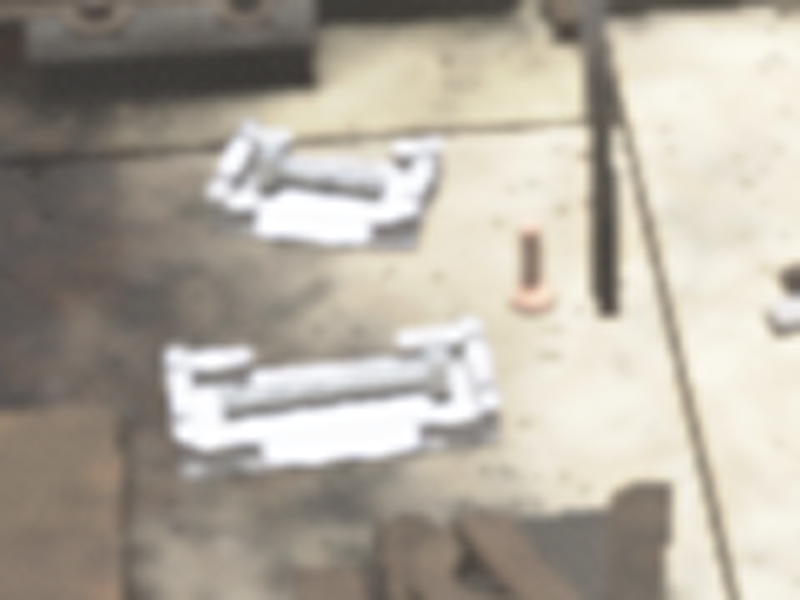

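Both bolts show flat in their slots, clear of the end stops, and the gripper is well above them and holding nothing. I'm handing in.

```bash
python3 -c "
from plant import hand_in
print(hand_in())"
```

```text
the job is handed in; nothing more can be done
None
```

I laid the long bolt in the long gauge tray, then the short bolt in the short gauge tray, and handed the job in. The red look-alike bolt was not touched. I turned the short bolt half round before placing it, because the last joint would otherwise have come too close to its limit.

- **Final check:** the last wrist and side pictures, taken just before hand-in, show both bolts flat on the slot floors, along the slots and between the end stops. The gripper was open, about 240 mm above the trays and touching nothing.
- **Time and force:** the clock stood at about 24 s of the 67 s allowed. The highest force I read was about 11 N, when the short bolt touched its slot floor.
- **Disagreements:**
  - The gripper read 13.7 mm on the 16 mm shanks, though both grips held.
  - Repeated fits of the tray positions differed by 2 to 3 mm, well within the 10 mm of free space at each end of the slots.
  - The trained network's spots for the long tray were further off, by up to about 37 mm where the held bolt hid part of it. I used the corner fits instead.

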